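# Put the jewellery casket home and click the cupboard shut

## Task

The red jewellery casket is sticking out of the little desktop cupboard and keeps the door from closing. Gently push the casket all the way back with the fingers (not with the door) until it meets the back wall, then swing the door closed and press it, gently and without slamming, until its sprung latch snaps in behind the brass keep. Then let go; leave the figure on the cupboard and the glue, teacup and tape as they stand.

Things in the scene. Friction and masses are not known exactly. Their poses are not given: they have to be found in the camera images.
- cabinet: Fixed pale-wood cupboard, 170 deep, 260 wide, 150 high (mm). Origin: on the desk, mid-width, at its carcass front. x points into it, y to its left (latch) side, z up. Floor top z 12, back wall face x 158, clear y -118 to 84, roof z 138 to 150, its front edge set back to x 25 so fingers can follow the casket in. Hinge, door and keep stand F = 0 to 12 mm forward; F is not measured.
- casket: Loose dark-red box, 140 deep (x) x 100 wide x 110 high mm, 0.2 to 0.4 kg, standing on the cupboard floor, front (-x) face sticking out 28 to 45 mm. Origin: centre of underside; axes like the cupboard's within 0.08 rad. Slides with 1 to 10 N. Home (back face on the back wall): origin at x = 88 mm in the cupboard's frame, front face 18 mm inside the front plane.
- door (a joint): Door angle, rad: 0 = shut on a hard stop, grows as it opens outward (counter-clockwise from above). Hinge axis upright at x -10 mm less F, y -125 in the cupboard's frame. Wood panel 220 wide, 20 thick about the axis, z 3 to 147, 0.6 kg; swings with 1 to 2 N. Knob 20 across on the outer face, 22 proud, 185 from the hinge, z 40: press above it, at z 100 to 140, about as far from the hinge.
- latch (a joint): Sprung tongue in the door's free edge, z 90 to 120 mm. Value, m: 0 = fully out (9 mm proud), grows as pressed in. Inner side sloped. In the last 0.12 rad it rides over the lip of the brass keep (y 97 to 125, z 83 to 127, 6 to 10 mm proud of the shut door), taking up to about 15 N at 185 mm from the hinge, and springs out only within 2 mm of the stop; then the edge has 2 mm of play.
- figure: Dark carved figure, 44 across, 72 high mm, loose on the cupboard's roof towards the back. Origin: centre of its base. Leave it.
- glue: White glue bottle with red cap, 56 across, 150 high mm, on the desk to the right. Origin: centre of its base. Leave it.
- teacup: White teacup, 72 across, 55 high mm, on the desk to the left. Origin: centre of its base. Leave it.
- tape: Roll of clear tape lying flat, 84 across, 22 high mm, on the desk to the right. Origin: centre of its underside. Leave it.
There are look-alikes about, which are no part of the job. What is shaped like the casket but grey or turquoise is not meant.

How it is judged:
By the outcome, as a careful person would: the job done as asked, in the order asked, and still so for the second after the job is handed in, with the robot touching nothing.
It also fails if it takes over 67 s, if anything falls off the work surface, if the arm or the gripper's body presses on something with over 40 N, if the wrist force passes 120 N, or if a joint passes its speed limit or range.

## Robot

A 7-joint arm with a two-finger parallel gripper is mounted at the origin on the work surface. World frame = base frame: x ahead of the robot, y to its left, z up, the work surface at z = 0. Lengths are in m, angles in degrees, forces in N, time in s.
With the tool pointing down it reaches from about 0.4 to 0.925 m from the base axis. Payload 4.1 kg.
Tool frame: the origin (TCP) lies midway between the tips of the shut fingers; the grasp point (between the pads) lies 19 mm behind it (ctrl.hold_point_z is the distance from the TCP to the grasp point, in m); z points along the fingers, y is the line along which they close (so a half turn about z gives the same grasp; the last joint's range is limited). The gripper opens to 85 mm and grips with 20 to 120 N. Pads are 22 mm wide; open, the fingers measure 114 mm over their backs; the gripper's body (76 mm by 85 mm) begins 54 mm behind the grasp point. The pads swing forward as they close: fully open they stand 13 mm farther back than shut.
Start: joints at [-71.219, 22.827, 2.584, 88.041, -1.071, 69.15, -2.905], TCP at [0.269, 0.592, 0.231] pointing down, gripper open.
Joint ranges: [-161.44, 161.44], [-28.35, 127.94], [-78.24, 83.42], [0, 140.83], [-78.03, 258.03], [13.02, 114.36], [-168.23, 168.23]. Speed limits (degrees/s): [147.25, 147.25, 180, 180, 180, 180, 180].

## Interface

Orientations are given as a 3x3 rotation matrix whose columns are the frame's x, y, z axes.
In Python, from station import monitor, eyes, workorder, ctrl gives the robot as it stands. The module is installed in compiled form; this text tells all that it offers.
- The arm moves only by the tool move_arm, never from a script. Its argument "series" is a list of rows, each a list of 7 numbers: the turn, a rotation vector about the tool's x, y, z in degrees, then the shift along the tool's x, y, z in units of 40 mm (1.0 is 40 mm), then the closure, from 0 (fully open) to 1 (shut). A call has 1 to 12 rows; each row shifts and turns the commanded pose from where the row before left it, along the tool's axes as they then stand; what a row does not reach is not made up. A row lasts 1/10 s, in which the tool goes at most 50 mm and 8.59 degrees, less where a joint would pass 70% of its speed; a pose out of reach is approached as far as the arm can. A call is refused whole if a number of a shift passes 1 or a number of a turn 8.59, either way. A call with a gripper value outside its range is refused whole. The fingers move at their own pace and stop on an object; the grip force is fixed at half the most. Time passes only in rows, so rows that do not move let the fingers close. It gives the time, the measured TCP pose, the force, the opening and the grip force at its end, in the units of the state.
- monitor.sense(): the state, without advancing time (a new reading comes with each control period).
- eyes.capture(name): name is "scene" or "top" or "wrist"; returns (picture, depth): 384x512x3 uint8, blue, green, red; 384x512 float32, m along the optical axis (not along the pixel's ray), 0 where there is no reading.
- eyes.camera_params(name): a dict with "fovy" (degrees; the focal length in pixels is half the picture's height over the tangent of half this angle, whatever the lens; pixels are square), "cx", "cy" (the principal point, pixels), "xyz" and "rotation" of the camera in the world; the wrist camera has in their place "hand_eye" (4x4, takes a point from camera to tool coordinates, whose origin is the TCP and whose axes are the flange's). Camera axes: x right, y down, z forward; pixel columns grow to the right and rows downward; lengths in m; the calibration is good to about 2 mm. A picture is of the moment at which its call begins: read the wrist's pose just before it. camera_params takes no time and is no camera call.
- workorder.finish_job(): hands the job in; it is judged then, once.
The state is a dict: "time": time; "joint_positions": joint angles; "qvel": joint speeds; "effort": joint torques, N m; "tcp_pos": TCP position; "ee_rot": TCP orientation; "wrist_force": force on the tool from outside, world axes, zero at the start; "torque": the same for the moment, N m; "grip_width": opening from 0.0 (shut) to 1.0 (fully open); "grip_force": force on a finger pad.
Only numpy, scipy, OpenCV 4.12 (cv2) and the standard library are available. Lean on these libraries where they do the work, as an engineer would, in place of code of your own. Each camera call takes 0.05 s, during which the arm holds its last target. There are 200 camera calls.

## Working session

There is one attempt and no reset: what is moved stays moved. The work goes in short steps, Python scripts to look and compute and a tool call to move; the robot and the scene stay as the last step left them, time stands still between calls to the robot, and variables do not carry over. Pictures are saved under pics/ and viewed, at most 10 in all, crops included, and the job is handed in when it is done.

Besides the shell and the picture viewer there is one more tool, called after "Call:" by a JSON object that holds its "method" and its "body". move_arm: Moves the arm, as the interface text tells. Its arguments: {"type":"object","properties":{"series":{"type":"array"}},"required":["series"]}

```bash
mkdir -p pics; cat > h.py <<'E'
import numpy as np, cv2
from station import monitor, eyes, workorder, ctrl
def cam(name):
    s=monitor.sense(); p=eyes.camera_params(name); im,d=eyes.capture(name)
    f=192/np.tan(np.radians(p["fovy"])/2)
    if "hand_eye" in p:
        T=np.eye(4);T[:3,:3]=s["ee_rot"];T[:3,3]=s["tcp_pos"];T=T@np.array(p["hand_eye"]);R,t=T[:3,:3],T[:3,3]
    else: R,t=np.array(p["rotation"]),np.array(p["xyz"])
    v,u=np.mgrid[:384,:512]
    P=np.stack([(u-p["cx"])/f*d,(v-p["cy"])/f*d,d],-1)@R.T+t
    P[d==0]=np.nan
    return im,d,P
E
python3 - <<'E'
from h import *
ims=[]
for n in("scene","top","wrist"):
    im,d,P=cam(n); np.savez(f"{n}0.npz",im=im,d=d,P=P); ims.append(im)
    p=eyes.camera_params(n); print(n,{k:np.round(v,3).tolist() for k,v in p.items()})
cv2.imwrite("pics/a.png",ims[0]);cv2.imwrite("pics/b.png",ims[1])
s=monitor.sense();print(s["time"],s["tcp_pos"],np.round(s["ee_rot"],3),s["wrist_force"])
E
```

```text
scene {'fovy': 51.361, 'cx': 250.668, 'cy': 188.603, 'xyz': [0.866, -0.327, 1.335], 'rotation': [[0.759, 0.618, -0.202], [0.651, -0.72, 0.242], [0.004, -0.315, -0.949]]}
top {'fovy': 56.297, 'cx': 254.27, 'cy': 191.916, 'xyz': [0.44, -0.009, 1.142], 'rotation': [[0.024, -0.985, 0.171], [-1.0, -0.025, -0.004], [0.009, -0.171, -0.985]]}
wrist {'fovy': 58.092, 'cx': 253.342, 'cy': 191.419, 'hand_eye': [[-0.0, -0.949, -0.315, 0.08], [1.0, -0.001, 0.001, -0.0], [-0.001, -0.315, 0.949, -0.142], [0.0, 0.0, 0.0, 1.0]]}
0.15 [0.26883652 0.59128146 0.23049755] [[-0.91   0.414 -0.001]
 [ 0.414  0.91  -0.001]
 [-0.    -0.001 -1.   ]] [-0.20823827  0.65124759  0.26486455]
```

View pics/a.png

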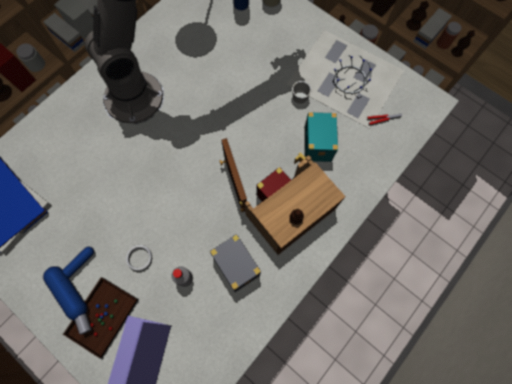

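View pics/b.png

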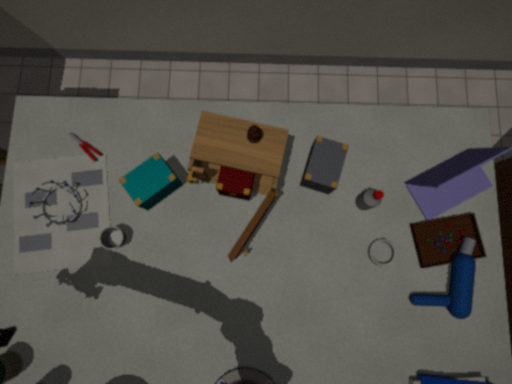

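The pictures show the cupboard roof (top view: 190–287, 113–178) with the figure at (255,133). The red casket sticks out at (236,182), and the open door runs from (275,190) to (232,258). The teal and grey boxes, the cup (112,237), the tape (380,250) and the glue (372,197) stand clear of these.

```bash
cat > m.py <<'E'
from h import *
D={n:np.load(f"{n}0.npz") for n in("top","scene")}
for n,z in D.items():
    P=z["P"];im=z["im"];hsv=cv2.cvtColor(im,cv2.COLOR_BGR2HSV);Z=P[...,2]
    # region around cupboard
    reg=(P[...,0]>.3)&(P[...,0]<.85)&(P[...,1]>-.2)&(P[...,1]<.3)
    def rep(name,m):
        m=cv2.morphologyEx(m.astype(np.uint8),cv2.MORPH_OPEN,np.ones((2,2)))
        k,l,st,c=cv2.connectedComponentsWithStats(m)
        for i in range(1,k):
            if st[i,4]<60: continue
            q=P[l==i]; r=cv2.minAreaRect(q[:,:2].astype(np.float32)); 
            print(n,name,st[i,4],"z",np.round(np.percentile(q[:,2],[5,50,95]),3),"px",np.round(c[i]),"\n  ",np.round(cv2.boxPoints(r),3).tolist(),np.round(r[1],3))
    H,S,V=cv2.split(hsv)
    wood=(H>5)&(H<25)&(S>60)
    red=((H<4)|(H>172))&(S>120)
    rep("roof",reg&wood&(abs(Z-.15)<.006)&(V>90))
    rep("doorTop",reg&wood&(Z>.135)&(Z<.155))
    rep("red",reg&red&(abs(Z-.122)<.012))
    rep("fig",reg&(Z>.17)&(Z<.26))
E
python3 m.py
```

```text
top roof 4024 z [nan nan nan] px [239. 144.] 
   [[0.6620000004768372, -0.07699999958276749], [0.6620000004768372, -0.08900000154972076], [0.6620000004768372, -0.08900000154972076], [0.6620000004768372, -0.07699999958276749]] [0.    0.012]
top doorTop 4351 z [nan nan nan] px [239. 146.] 
   [[0.6240000128746033, -0.07999999821186066], [0.8479999899864197, -0.125], [0.8999999761581421, 0.1340000033378601], [0.6759999990463257, 0.17900000512599945]] [0.264 0.229]
top doorTop 569 z [nan nan nan] px [253. 225.] 
   [[0.42100000381469727, 0.04100000113248825], [0.6140000224113464, -0.07900000363588333], [0.6230000257492065, -0.06400000303983688], [0.4309999942779541, 0.0560000017285347]] [0.018 0.227]
top red 614 z [nan nan nan] px [236. 181.] 
   [[0.6079999804496765, 0.0010000000474974513], [0.6809999942779541, -0.012000000104308128], [0.6970000267028809, 0.07999999821186066], [0.6230000257492065, 0.09200000017881393]] [0.093 0.075]
top fig 167 z [nan nan nan] px [255. 133.] 
   [[0.7480000257492065, -0.003000000026077032], [0.7720000147819519, -0.0430000014603138], [0.7960000038146973,
[... 824 characters left out ...]
 [nan nan nan] px [298. 204.] 
   [[0.6150000095367432, -0.0689999982714653], [0.8009999990463257, -0.10700000077486038], [0.8619999885559082, 0.19499999284744263], [0.6759999990463257, 0.2329999953508377]] [0.308 0.19 ]
scene red 395 z [nan nan nan] px [275. 184.] 
   [[0.6159999966621399, 0.003000000026077032], [0.6740000247955322, -0.008999999612569809], [0.6919999718666077, 0.08399999886751175], [0.6349999904632568, 0.09600000083446503]] [0.095 0.059]
scene fig 137 z [nan nan nan] px [298. 216.] 
   [[0.7620000243186951, -0.017999999225139618], [0.7860000133514404, -0.03099999949336052], [0.8090000152587891, 0.008999999612569809], [0.7850000262260437, 0.023000000044703484]] [0.046 0.028]
```

```bash
cat > m2.py <<'E'
from h import *
z=np.load("top0.npz");P=z["P"];im=z["im"];H,S,V=cv2.split(cv2.cvtColor(im,cv2.COLOR_BGR2HSV));Z=np.nan_to_num(P[...,2])
p=eyes.camera_params("top");f=192/np.tan(np.radians(p["fovy"])/2);R=np.array(p["rotation"]);t=np.array(p["xyz"])
def ray(px,h):
    px=np.atleast_2d(px).astype(float);d=np.c_[(px[:,0]-p["cx"])/f,(px[:,1]-p["cy"])/f,np.ones(len(px))]@R.T
    return (t+d*((h-t[2])/d[:,2])[:,None])[:,:2]
reg=(P[...,0]>.35)&(P[...,0]<.9)&(P[...,1]>-.2)&(P[...,1]<.3)
wood=(H>5)&(H<25)&(S>60); red=((H<4)|(H>172))&(S>120)
def comps(m,h,name):
    k,l,st,c=cv2.connectedComponentsWithStats(m.astype(np.uint8))
    for i in range(1,k):
        if st[i,4]<100: continue
        v,u=np.nonzero(l==i);q=ray(np.c_[u,v],h).astype(np.float32);r=cv2.minAreaRect(q)
        print(name,st[i,4],"zmed",np.nanmedian(Z[l==i]).round(4),np.round(cv2.boxPoints(r),3).tolist(),np.round(r[1],3))
        yield q
for q in comps(reg&wood&(abs(Z-.15)<.008),.15,"wood"): 
    m=q.mean(0);w,v=np.linalg.eigh(np.cov((q-m).T));print("  mean",m,"axes",v[:,0],v[:,1],"len",np.sqrt(12*w))
for q in comps(reg&red&(abs(Z-.122)<.01),.122,"red"): pass
big=cv2.resize(im[90:280,90:300],None,fx=3.8,fy=3.1,interpolation=cv2.INTER_CUBIC);cv2.imwrite("pics/c.png",cv2.convertScaleAbs(cv2.resize(im[95:265,170:300],None,fx=4,fy=3.5),alpha=1.6))
E
python3 m2.py
```

```text
wood 4226 zmed 0.1506 [[0.6549999713897705, -0.07999999821186066], [0.7990000247955322, -0.10899999737739563], [0.8500000238418579, 0.1459999978542328], [0.7059999704360962, 0.17499999701976776]] [0.26  0.147]
  mean [0.7503526  0.03496025] axes [-0.97644869  0.21574974] [0.21574974 0.97644869] len [0.14633439 0.26500255]
wood 564 zmed 0.1474 [[0.42399999499320984, 0.039000000804662704], [0.6110000014305115, -0.07500000298023224], [0.6209999918937683, -0.057999998331069946], [0.4350000023841858, 0.0560000017285347]] [0.02  0.218]
  mean [ 0.52142256 -0.00865766] axes [-0.52154115 -0.85322613] [-0.85322613  0.52154115] len [0.01970914 0.21900589]
red 623 zmed 0.1225 [[0.6060000061988831, 0.0010000000474974513], [0.6729999780654907, -0.009999999776482582], [0.6899999976158142, 0.08500000089406967], [0.6230000257492065, 0.09600000083446503]] [0.097 0.068]
```

View pics/c.png

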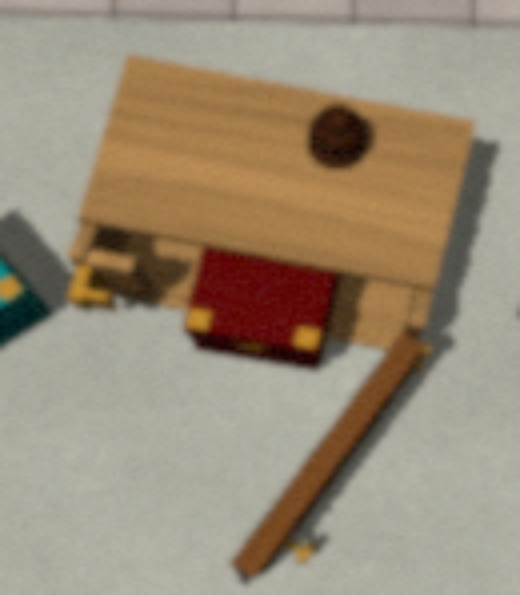

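The cupboard origin is at about (0.657, 0.052), with x axis (0.980, −0.197). The casket's front face is at x = −41 mm, centred on y = −12 mm. The door is about 70° open and F is about 7 mm. Next I move to the stand-off above the front, turning the tool to line up.

Call:
{"method": "move_arm", "body": {"series": [[0,0,-6.6,0,0,0,0.5],[0,0,-6.6,0,0,0,0.5],[0,0,0,-0.8,-0.9,0,0.5],[0,0,0,-0.8,-0.9,0,0.5],[0,0,0,-0.8,-0.9,0,0.5],[0,0,0,-0.8,-0.9,0,0.5],[0,0,0,-0.8,-0.9,0,0.5],[0,0,0,-0.8,-0.9,0,0.5],[0,0,0,-0.8,-0.9,0,0.5],[0,0,0,-0.8,-0.9,0,0.5],[0,0,0,-0.8,-0.9,0,0.5],[0,0,0,0,0,0,0.5]]}}

```text
time: 1.35
tcp_pos: [0.4919, 0.2092, 0.2314]
ee_rot: [[-0.978, 0.208, 0.002], [0.208, 0.978, -0.004], [-0.003, -0.003, -1.0]]
wrist_force: [0.4, -0.9, -0.6]
grip_width: 0.499
grip_force: 0.0
```

```bash
cat >> h.py <<'E'
O=np.array([.657,.052,0]);X=np.array([.980,-.197,0]);Y=np.array([.197,.980,0]);C=np.c_[X,Y,[0,0,1]]
def where(s=None):
    s=s or monitor.sense(); R=np.array(s["ee_rot"])
    print("t",round(s["time"],2),"cab mm",np.round(C.T@(np.array(s["tcp_pos"])-O)*1e3,1),"F cab",np.round(C.T@np.array(s["wrist_force"]),1),"M",np.round(s["torque"],1),"grip",round(float(s["grip_width"]),2),"J",np.round(s["joint_positions"]).tolist(),"\ntool axes in cab\n",np.round(C.T@R,3))
    return s,R
def to(cab_mm,Rcab=None):
    s,R=where(); d=O+C@(np.array(cab_mm)/1e3)-np.array(s["tcp_pos"])
    print("shift tool units",np.round(R.T@d/.04,2))
    if Rcab is not None: print("turn",np.round(np.degrees(cv2.Rodrigues(R.T@C@np.array(Rcab,float))[0].ravel()),2))
E
python3 - <<'E'
from h import *
to([-90,-12,200],[[-1,0,0],[0,1,0],[0,0,-1]])
E
```

```text
t 1.35 cab mm [-192.8  121.6  231.4] F cab [ 0.6 -0.8 -0.6] M [ 0.1 -0.   0. ] grip 0.5 J [-39.0, 11.0, 13.0, 104.0, -3.0, 65.0, 53.0] 
tool axes in cab
 [[-1.     0.011  0.003]
 [ 0.011  1.    -0.003]
 [-0.003 -0.003 -1.   ]]
shift tool units [-2.61 -3.31  0.81]
turn [-0.2   0.17 -0.63]
```

Call:
{"method": "move_arm", "body": {"series": [[0,0,-0.1,-0.42,-0.66,0,0.5],[0,0,-0.1,-0.42,-0.66,0,0.5],[0,0,-0.1,-0.42,-0.66,0,0.5],[0,0,-0.1,-0.42,-0.66,0,0.5],[0,0,-0.2,-0.42,-0.66,0,0.5],[0,-7.5,0,0,0,0,0.5],[0,-7.5,0,0,0,0,0.5],[0,-7.5,0,0,0,0,0.5],[0,-7.5,0,0,0,0,0.5],[0,0,0,0,0,0,0.5],[0,0,0,0,0,0,0.5]]}}

```text
time: 2.45
tcp_pos: [0.5454, 0.0722, 0.2314]
ee_rot: [[-0.856, 0.185, 0.483], [0.161, 0.983, -0.092], [-0.491, -0.001, -0.871]]
wrist_force: [0.7, -0.2, 1.4]
grip_width: 0.498
grip_force: 0.0
```

```bash
cat > w.py <<'E'
from h import *
import sys
im,d,P=cam("wrist");cv2.imwrite(sys.argv[1],im)
Q=(P-O)@C*1e3
H,S,V=cv2.split(cv2.cvtColor(im,cv2.COLOR_BGR2HSV));red=((H<5)|(H>170))&(S>100)&np.isfinite(Q[...,2])
k,l,st,c=cv2.connectedComponentsWithStats(red.astype(np.uint8));i=1+np.argmax(st[1:,4]);q=Q[l==i]
f=q[(q[:,2]>35)&(q[:,2]<112)]
top=q[(q[:,2]>114)];print("red",len(q),"front-face x med",np.median(f[:,0]) if len(f) else None,"top z",np.median(top[:,2]),"top x pct",np.percentile(top[:,0],[1,5,95,99]),"y",np.percentile(top[:,1],[1,99]))
if len(f)>50:
  for a in range(-70,60,20):
    g=f[abs(f[:,1]-a)<10]
    if len(g)>20: print(" y",a,"x",np.median(g[:,0]).round(1))
E
python3 w.py pics/d.png; python3 -c "
from h import *
to([-70,-12,70])"
```

```text
red 8169 front-face x med -39.293350713407136 top z 122.28769771890276 top x pct [-40.61751792 -39.52249038  43.43310319  48.89277496] y [-55.09297586  40.31781916]
 y -50 x -38.2
 y -30 x -38.7
 y -10 x -39.3
 y 10 x -39.8
 y 30 x -40.3
t 2.5 cab mm [-111.9   -2.1  232.4] F cab [ 0.3 -0.2  0.2] M [0.1 0.5 0. ] grip 0.5 J [-38.0, -2.0, 16.0, 123.0, 28.0, 36.0, 38.0] 
tool axes in cab
 [[-0.87  -0.011  0.493]
 [-0.01   1.     0.005]
 [-0.493 -0.    -0.87 ]]
shift tool units [ 1.09 -0.26  4.05]
```

View pics/d.png

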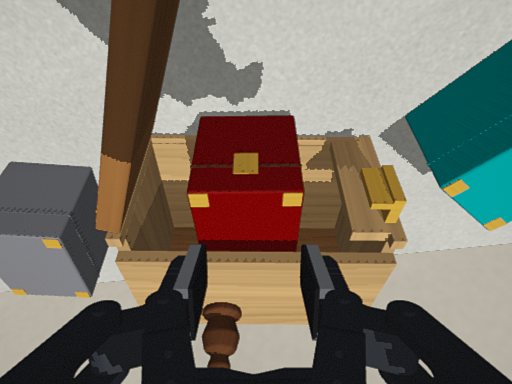

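The wrist view shows the casket's front face (240,150) square on, with its clasp in the middle and the fingers either side of it. The door is clear on the left. The front face is at x ≈ −40 mm, centred on y ≈ −9 mm. Now I lower in front of it.

Call:
{"method": "move_arm", "body": {"series": [[0,0,0,0.18,-0.03,0.68,0.5],[0,0,0,0.18,-0.03,0.68,0.5],[0,0,0,0.18,-0.03,0.68,0.5],[0,0,0,0.18,-0.03,0.68,0.5],[0,0,0,0.18,-0.03,0.68,0.5],[0,0,0,0.18,-0.03,0.68,0.5],[0,0,0,0,0,0,0.5],[0,0,0,0,0,0,0.5]]}}

```text
time: 3.3
tcp_pos: [0.5867, 0.0549, 0.0757]
ee_rot: [[-0.854, 0.19, 0.484], [0.162, 0.982, -0.098], [-0.494, -0.005, -0.869]]
wrist_force: [-0.0, -0.1, 0.2]
grip_width: 0.501
grip_force: 0.0
```

```bash
python3 -c "
from h import *
to([-40,-9,70])"
```

```text
t 3.3 cab mm [-69.5 -11.   75.7] F cab [-0.  -0.1  0.2] M [ 0.1  0.5 -0. ] grip 0.5 J [-29.0, 17.0, 13.0, 128.0, 48.0, 13.0, 17.0] 
tool axes in cab
 [[-0.869 -0.007  0.494]
 [-0.009  1.    -0.001]
 [-0.494 -0.005 -0.869]]
shift tool units [-0.57  0.05  0.49]
```

Call:
{"method": "move_arm", "body": {"series": [[0,0,0,-0.11,0.03,0.06,0.5],[0,0,0,-0.11,0.02,0.06,0.5],[0,0,0,-0.11,0,0.06,0.5],[0,0,0,-0.11,0,0.06,0.5],[0,0,0,-0.11,0,0.06,0.5],[0,0,0,0,0,0,0.5]]}}

```text
time: 3.9
tcp_pos: [0.6103, 0.0532, 0.076]
ee_rot: [[-0.854, 0.187, 0.485], [0.161, 0.982, -0.097], [-0.494, -0.005, -0.869]]
wrist_force: [0.4, -0.1, -0.3]
grip_width: 0.501
grip_force: 0.0
```

```bash
python3 -c "
from h import *
to([15,-9,75])"
```

```text
t 3.9 cab mm [-46.  -8.  76.] F cab [ 0.4 -0.1 -0.3] M [ 0.1  0.5 -0.1] grip 0.5 J [-25.0, 19.0, 10.0, 125.0, 46.0, 14.0, 21.0] 
tool axes in cab
 [[-0.869 -0.01   0.494]
 [-0.011  1.     0.001]
 [-0.494 -0.005 -0.869]]
shift tool units [-1.31 -0.04  0.78]
```

Call:
{"method": "move_arm", "body": {"series": [[0,0,0,-0.09,0,0.05,0.5],[0,0,0,-0.09,0,0.05,0.5],[0,0,0,-0.09,0,0.05,0.5],[0,0,0,-0.09,0,0.05,0.5],[0,0,0,-0.09,0,0.05,0.5],[0,0,0,-0.09,0,0.05,0.5],[0,0,0,-0.09,0,0.05,0.5],[0,0,0,-0.09,0,0.05,0.5]]}}

```text
time: 4.7
tcp_pos: [0.6423, 0.0469, 0.076]
ee_rot: [[-0.855, 0.187, 0.484], [0.16, 0.982, -0.097], [-0.494, -0.005, -0.87]]
wrist_force: [-1.4, 0.3, -0.5]
grip_width: 0.499
grip_force: 0.7
```

```bash
python3 w.py pics/x1.png; python3 -c "
from h import *
where()"
```

```text
t 4.75 cab mm [-12.6  -7.9  76.3] F cab [-0.3 -0.  -0.9] M [ 0.1  0.7 -0. ] grip 0.5 J [-20.0, 21.0, 7.0, 121.0, 42.0, 15.0, 26.0] 
tool axes in cab
 [[-0.869 -0.01   0.494]
 [-0.011  1.     0.001]
 [-0.494 -0.005 -0.869]]
  return _methods._mean(a, axis=axis, dtype=dtype,
  ret = ret.dtype.type(ret / rcount)
Traceback (most recent call last):
  File "w.py", line 8, in <module>
    top=q[(q[:,2]>114)];print("red",len(q),"front-face x med",np.median(f[:,0]) if len(f) else None,"top z",np.median(top[:,2]),"top x pct",np.percentile(top[:,0],[1,5,95,99]),"y",np.percentile(top[:,1],[1,99]))
                                                                                                                                            ~~~~~~~~~~~~~^^^^^^^^^^^^^^^^^^^^^^
IndexError: index -1 is out of bounds for axis 0 with size 0
```

The casket is sliding with about 1.5 N, so I keep pushing, slowing down near the back wall.

Call:
{"method": "move_arm", "body": {"series": [[0,0,0,-0.09,0,0.05,0.5],[0,0,0,-0.09,0,0.05,0.5],[0,0,0,-0.09,0,0.05,0.5],[0,0,0,-0.09,0,0.05,0.5],[0,0,0,-0.045,0,0.025,0.5],[0,0,0,-0.045,0,0.025,0.5]]}}

```text
time: 5.35
tcp_pos: [0.6624, 0.0432, 0.0762]
ee_rot: [[-0.855, 0.187, 0.484], [0.16, 0.982, -0.097], [-0.494, -0.005, -0.87]]
wrist_force: [-2.2, -0.3, 1.0]
grip_width: 0.498
grip_force: 1.1
```

Call:
{"method": "move_arm", "body": {"series": [[0,0,0,-0.045,0,0.025,0.5],[0,0,0,-0.045,0,0.025,0.5],[0,0,0,-0.045,0,0.025,0.5]]}}

```text
time: 5.65
tcp_pos: [0.6673, 0.0424, 0.0759]
ee_rot: [[-0.856, 0.187, 0.483], [0.16, 0.982, -0.097], [-0.492, -0.006, -0.87]]
wrist_force: [-17.9, 2.8, 13.9]
grip_width: 0.5
grip_force: 8.5
```

```bash
python3 -c "
from h import *
where()"
```

```text
t 5.65 cab mm [12.  -7.4 75.9] F cab [-18.1  -0.7  13.9] M [ 0.3  2.1 -0.1] grip 0.5 J [-17.0, 23.0, 4.0, 118.0, 40.0, 16.0, 29.0] 
tool axes in cab
 [[-0.87  -0.01   0.492]
 [-0.012  1.     0.   ]
 [-0.492 -0.006 -0.87 ]]
```

Force rose to 18 N with the TCP at x = 12 mm, which puts the front face at about 18 mm: the casket has met the back wall. I back off, rise, straighten the tool and check.

Call:
{"method": "move_arm", "body": {"series": [[0,0,0,0.1,0,-0.06,0.5],[0,0,0,0.22,0,-0.12,0.5],[0,0,0,0.4,0,-0.23,0.5],[0,0,0,0.4,0,-0.23,0.5],[0,0,0,-0.3,0,-0.8,1],[0,0,0,-0.4,0,-0.8,1],[0,0,0,-0.49,0,-0.87,1],[0,7.4,0,0,0,0,1],[0,7.4,0,0,0,0,1],[0,7.4,0,0,0,0,1],[0,7.4,0,0,0,0,1],[0,0,0,0,0,0,1]]}}

```text
time: 6.85
tcp_pos: [0.6137, 0.0517, 0.1855]
ee_rot: [[-0.982, 0.191, 0.001], [0.191, 0.982, -0.006], [-0.002, -0.006, -1.0]]
wrist_force: [0.4, -0.0, -0.3]
grip_width: 0.0
grip_force: 0.0
```

```bash
sed -i 's/^top=.*/top=q[q[:,2]>114];print("red",len(q),"front-face x med",np.median(f[:,0]) if len(f) else None,len(top))/' w.py; python3 w.py pics/e.png; python3 - <<'E'
from h import *
to([-120,60,200],[[-1,0,0],[0,1,0],[0,0,-1]])
im,d,P=cam("top");H,S,V=cv2.split(cv2.cvtColor(im,cv2.COLOR_BGR2HSV));Q=(P-O)@C*1e3
red=((H<4)|(H>172))&(S>120)&(abs(Q[...,2]-122)<12)&(abs(Q[...,0])<80)&(abs(Q[...,1])<100)
print(red.sum(),np.percentile(Q[red],[2,98],axis=0) if red.sum() else 0)
w=(H>5)&(H<25)&(S>60)&(abs(Q[...,2]-147)<8)&(Q[...,0]<-30)&(Q[...,0]>-300)&(abs(Q[...,1])<150)
q=Q[w][:,:2];v=cv2.fitLine(q.astype(np.float32),cv2.DIST_L1,0,.01,.01).ravel();print("door",v,np.percentile(q,[2,98],axis=0))
cv2.imwrite("pics/f.png",cv2.resize(im[80:290,100:320],None,fx=2.6,fy=2.6))
E
```

```text
red 2953 front-face x med 19.27404294443293 17
 y -50 x 19.7
 y -30 x 19.5
 y -10 x 19.3
 y 10 x 19.1
 y 30 x 18.9
t 6.9 cab mm [-44.4  -8.4 185.2] F cab [ 0.2 -0.8  0.9] M [0.  0.1 0. ] grip 0.0 J [-3.0, 21.0, -7.0, 96.0, 3.0, 63.0, 67.0] 
tool axes in cab
 [[-1.    -0.008  0.002]
 [-0.008  1.    -0.006]
 [-0.002 -0.006 -1.   ]]
shift tool units [ 1.87  1.72 -0.38]
turn [-0.35  0.1   0.45]
4 [[ 18.53476029 -56.76524784 111.3491724 ]
 [ 21.52696002 -36.43129935 123.12666411]]
door [   0.95012695   -0.31186342 -115.56833     -91.82133   ] [[-117.75743172 -125.51915292]
 [ -31.68189555  -88.43564916]]
```

View pics/e.png

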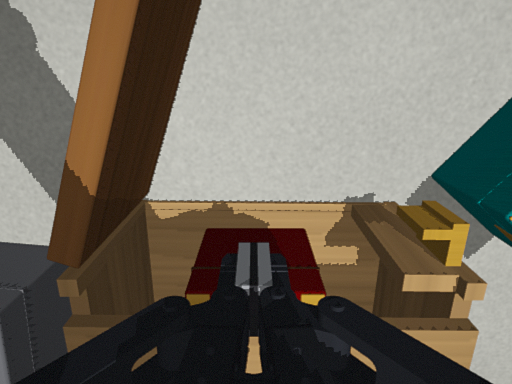

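The casket's front face is at x ≈ 19 mm (home is 18), square in the cupboard; the picture shows the red top just inside the opening with the keep clear at (440,230). Next I go over to the door's outer side at z ≈ 225 mm, fingers shut.

Call:
{"method": "move_arm", "body": {"series": [[0,0,0,0,0,-1,1],[0,0,0,0.79,-0.44,0,1],[0,0,0,0.79,-0.44,0,1],[0,0,0,0.79,-0.44,0,1],[0,0,0,0.79,-0.44,0,1],[0,0,0,0.79,-0.44,0,1],[0,0,-8,0,0,0,1],[0,0,-8,0,0,0,1],[0,0,-8,0,0,0,1],[0,0,-8,0,0,0,1],[0,0,-8,0,0,0,1],[0,0,-8,0,0,0,1]]}}

```text
time: 8.15
tcp_pos: [0.4369, -0.0026, 0.2259]
ee_rot: [[-0.792, -0.611, 0.001], [-0.611, 0.792, -0.006], [0.003, -0.005, -1.0]]
wrist_force: [0.5, 0.8, -0.0]
grip_width: 0.001
grip_force: 0.0
```

Call:
{"method": "move_arm", "body": {"series": [[0,0,-8,0,0,0,1],[0,0,-8,0,0,0,1],[0,0,-6,0,0,0,1],[0,0,0,0,0,0,1]]}}

```text
time: 8.55
tcp_pos: [0.4371, -0.0027, 0.226]
ee_rot: [[-0.511, -0.86, 0.0], [-0.86, 0.511, -0.006], [0.005, -0.003, -1.0]]
wrist_force: [0.1, 0.1, -0.7]
grip_width: -0.001
grip_force: 0.0
```

```bash
cat >> h.py <<'E'
HG=np.array([-17,-125.])
def door(th,gap=0,r=185,z=110):
    a=np.radians(th);n=np.array([-np.cos(a),-np.sin(a)]);u=np.array([-np.sin(a),np.cos(a)])
    p=HG+r*u+n*(21+gap); return [*p,z], np.c_[[*n,0],[*u,0],[0,0,-1]]
E
python3 -c "
from h import *
to(*door(70,15))
im,d,P=cam('wrist');cv2.imwrite('pics/g.png',im)"
```

```text
t 8.55 cab mm [-204.7  -96.9  226. ] F cab [ 0.1  0.1 -0.7] M [ 0. -0.  0.] grip -0.0 J [2.0, 1.0, -7.0, 116.0, 1.0, 63.0, 143.0] 
tool axes in cab
 [[-0.331 -0.943  0.002]
 [-0.943  0.331 -0.006]
 [ 0.005 -0.003 -1.   ]]
shift tool units [-0.06 -0.02  2.9 ]
turn [-0.2  -0.3   0.64]
```

View pics/g.png

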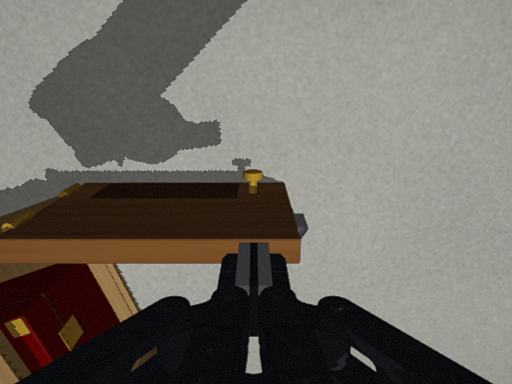

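The knob (252,178) lines up with the fingers along the door, and the latch tongue shows at (300,225). I check the gap to the outer face by depth before lowering.

```bash
python3 -c "
from h import *
im,d,P=cam('wrist');s=monitor.sense();T=(P-np.array(s['tcp_pos']))@np.array(s['ee_rot'])*1e3
v,u=np.mgrid[:384,:512]
for a,b in((100,130),(190,215),(275,295)):
    m=(u>a)&(u<b)&(v<300)&(abs(P[...,2]-.147)<.004);print(a,np.percentile(T[m][:,0],[3,97]).round(1),m.sum())
m=(v<300)&(abs(P[...,2]-.147)<.004);print('y',np.percentile(T[m][:,1],[1,99]))"
```

```text
100 [-47.2 -28.1] 778
190 [-47.2 -27.8] 650
275 [-45.7 -27.5] 418
y [-180.40593317   31.54575726]
```

Call:
{"method": "move_arm", "body": {"series": [[0,0,0,0,0,0.72,1],[0,0,0,0,0,0.72,1],[0,0,0,0,0,0.72,1],[0,0,0,0,0,0.72,1],[0,0,0,-0.1,0,0,1],[0,0,0,-0.1,0,0,1],[0,0,0,-0.08,0,0,1],[0,0,0,-0.08,0,0,1],[0,0,0,-0.06,0,0,1],[0,0,1,-0.08,0,0,1],[0,0,2,-0.16,0.01,0,1],[0,0,3,-0.24,0.02,0,1]]}}

```text
time: 9.85
tcp_pos: [0.4565, 0.0271, 0.1111]
ee_rot: [[-0.602, -0.799, -0.001], [-0.799, 0.602, -0.006], [0.005, -0.003, -1.0]]
wrist_force: [-0.4, -0.5, 0.7]
grip_width: -0.001
grip_force: 0.6
```

Call:
{"method": "move_arm", "body": {"series": [[0,0,3,-0.24,0.02,0,1],[0,0,3,-0.24,0.02,0,1],[0,0,3,-0.24,0.02,0,1],[0,0,3,-0.24,0.02,0,1],[0,0,3,-0.24,0.02,0,1],[0,0,3,-0.24,0.02,0,1],[0,0,3,-0.24,0.02,0,1],[0,0,3,-0.24,0.02,0,1]]}}

```text
time: 10.65
tcp_pos: [0.5082, 0.0844, 0.1107]
ee_rot: [[-0.874, -0.486, -0.002], [-0.486, 0.874, -0.005], [0.004, -0.004, -1.0]]
wrist_force: [-1.0, 0.3, 0.3]
grip_width: -0.002
grip_force: 0.6
```

```bash
python3 -c "
from h import *
to(*door(40))"
```

```text
t 10.65 cab mm [-152.2    2.4  110.7] F cab [-1.   0.1  0.3] M [-0.1  0.2  0. ] grip -0.0 J [-10.0, 17.0, -6.0, 113.0, 3.0, 50.0, 102.0] 
tool axes in cab
 [[-0.761 -0.648 -0.   ]
 [-0.648  0.761 -0.006]
 [ 0.004 -0.004 -1.   ]]
shift tool units [-0.02  0.01  0.02]
turn [-0.22 -0.23  0.42]
```

The push is on the arc at about 40°. I continue, slower towards the keep.

Call:
{"method": "move_arm", "body": {"series": [[0,0,3,-0.24,0.02,0,1],[0,0,3,-0.24,0.02,0,1],[0,0,3,-0.24,0.02,0,1],[0,0,3,-0.24,0.02,0,1],[0,0,3,-0.24,0.02,0,1],[0,0,3,-0.24,0.02,0,1],[0,0,3,-0.24,0.02,0,1],[0,0,3,-0.24,0.02,0,1],[0,0,2,-0.16,0.01,0,1],[0,0,2,-0.16,0.01,0,1],[0,0,1,-0.08,0.01,0,1],[0,0,1,-0.08,0.01,0,1]]}}

```text
time: 11.85
tcp_pos: [0.5975, 0.1174, 0.1103]
ee_rot: [[-1.0, 0.015, -0.001], [0.015, 1.0, -0.005], [0.001, -0.005, -1.0]]
wrist_force: [-1.5, 0.9, -0.1]
grip_width: -0.0
grip_force: 0.6
```

```bash
python3 -c "
from h import *
to(*door(10)); to(*door(0))"
```

```text
t 11.85 cab mm [-71.2  52.4 110.3] F cab [-1.7  0.6 -0.1] M [0.2 0.2 0. ] grip -0.0 J [-15.0, 25.0, 0.0, 101.0, 0.0, 54.0, 74.0] 
tool axes in cab
 [[-0.983 -0.183 -0.   ]
 [-0.183  0.983 -0.005]
 [ 0.001 -0.005 -1.   ]]
shift tool units [-0.04  0.02  0.01]
turn [-0.29 -0.07  0.52]
t 11.85 cab mm [-71.2  52.4 110.3] F cab [-1.7  0.6 -0.1] M [0.2 0.2 0. ] grip -0.0 J [-15.0, 25.0, 0.0, 101.0, 0.0, 54.0, 74.0] 
tool axes in cab
 [[-0.983 -0.183 -0.   ]
 [-0.183  0.983 -0.005]
 [ 0.001 -0.005 -1.   ]]
shift tool units [-0.85  0.03  0.01]
turn [-0.29 -0.05 10.52]
```

Call:
{"method": "move_arm", "body": {"series": [[0,0,0.6,-0.05,0,0,1],[0,0,0.6,-0.05,0,0,1],[0,0,0.6,-0.05,0,0,1],[0,0,0.6,-0.05,0,0,1],[0,0,0.6,-0.05,0,0,1],[0,0,0.6,-0.05,0,0,1],[0,0,0.6,-0.05,0,0,1],[0,0,0.6,-0.05,0,0,1]]}}

```text
time: 12.65
tcp_pos: [0.6138, 0.1163, 0.1104]
ee_rot: [[-0.995, 0.098, -0.001], [0.098, 0.995, -0.005], [0.0, -0.005, -1.0]]
wrist_force: [-1.6, 0.9, 0.1]
grip_width: -0.003
grip_force: 0.6
```

Call:
{"method": "move_arm", "body": {"series": [[0,0,0.5,-0.04,0,0,1],[0,0,0.5,-0.04,0,0,1],[0,0,0.5,-0.04,0,0,1],[0,0,0.5,-0.04,0,0,1]]}}

```text
time: 13.05
tcp_pos: [0.6177, 0.1164, 0.1104]
ee_rot: [[-0.991, 0.132, -0.006], [0.132, 0.991, -0.005], [0.005, -0.006, -1.0]]
wrist_force: [-8.7, 1.7, 5.6]
grip_width: -0.0
grip_force: 4.0
```

Call:
{"method": "move_arm", "body": {"series": [[0,0,0.5,-0.04,0,0,1],[0,0,0.5,-0.04,0,0,1],[0,0,0.5,-0.04,0,0,1]]}}

```text
time: 13.35
tcp_pos: [0.6217, 0.1163, 0.1103]
ee_rot: [[-0.988, 0.157, -0.007], [0.157, 0.988, -0.004], [0.007, -0.005, -1.0]]
wrist_force: [-8.8, 2.2, 7.0]
grip_width: 0.001
grip_force: 4.9
```

```bash
python3 -c "
from h import *
to(*door(0))"
```

```text
t 13.35 cab mm [-47.3  56.1 110.3] F cab [-9.   0.5  7. ] M [0.5 1.8 0. ] grip 0.0 J [-16.0, 28.0, 2.0, 97.0, -1.0, 56.0, 67.0] 
tool axes in cab
 [[-0.999 -0.04  -0.006]
 [-0.04   0.999 -0.006]
 [ 0.007 -0.005 -1.   ]]
shift tool units [-0.24  0.09  0.01]
turn [-0.31 -0.37  2.31]
```

The latch is riding the keep at about 9 N. I keep pressing in small steps.

Call:
{"method": "move_arm", "body": {"series": [[0,0,0.5,-0.04,0,0,1],[0,0,0.5,-0.04,0,0,1],[0,0,0.5,-0.04,0,0,1],[0,0,0,0,0,0,1]]}}

```text
time: 13.75
tcp_pos: [0.629, 0.1155, 0.1103]
ee_rot: [[-0.983, 0.183, -0.002], [0.183, 0.983, -0.004], [0.001, -0.004, -1.0]]
wrist_force: [-3.2, 4.1, 1.5]
grip_width: 0.001
grip_force: 2.2
```

Call:
{"method": "move_arm", "body": {"series": [[0,0,0.4,-0.04,0,0,1],[0,0,0.2,-0.04,0,0,1],[0,0,0,0,0,0,1]]}}

```text
time: 14.05
tcp_pos: [0.6317, 0.1146, 0.1103]
ee_rot: [[-0.981, 0.194, -0.003], [0.194, 0.981, -0.004], [0.002, -0.005, -1.0]]
wrist_force: [-4.6, 3.0, 2.5]
grip_width: -0.001
grip_force: 2.8
```

```bash
python3 -c "
from h import *
to(*door(0))"
```

```text
t 14.05 cab mm [-37.1  56.3 110.3] F cab [-5.1  2.1  2.5] M [0.6 0.9 0. ] grip -0.0 J [-16.0, 28.0, 3.0, 96.0, -1.0, 56.0, 66.0] 
tool axes in cab
 [[-1.    -0.004 -0.002]
 [-0.004  1.    -0.005]
 [ 0.002 -0.005 -1.   ]]
shift tool units [0.02 0.09 0.01]
turn [-0.27 -0.11  0.2 ]
```

Call:
{"method": "move_arm", "body": {"series": [[0,0,0,-0.03,0,0,1],[0,0,0,-0.03,0,0,1],[0,0,0,0,0,0,1]]}}

```text
time: 14.35
tcp_pos: [0.6317, 0.1146, 0.1103]
ee_rot: [[-0.981, 0.193, -0.008], [0.193, 0.981, -0.004], [0.007, -0.006, -1.0]]
wrist_force: [-11.2, 3.9, 7.3]
grip_width: 0.003
grip_force: 5.8
```

Call:
{"method": "move_arm", "body": {"series": [[0,0,0,-0.03,0,0,1],[0,0,0,-0.03,0,0,1],[0,0,0,0,0,0,1]]}}

```text
time: 14.65
tcp_pos: [0.6316, 0.1146, 0.1103]
ee_rot: [[-0.981, 0.193, -0.013], [0.193, 0.981, -0.004], [0.012, -0.006, -1.0]]
wrist_force: [-17.1, 3.9, 11.9]
grip_width: 0.001
grip_force: 8.7
```

The tip no longer moves as the force rises from 5 to 17 N, so the door is on its stop. I let go and look.

Call:
{"method": "move_arm", "body": {"series": [[0,0,0,0.06,0,0,1],[0,0,0,0.06,0,0,1],[0,0,0,0.2,0,0,1],[0,0,0,0.5,0,0,1],[0,0,0,0.7,0,0,1],[0,0,0,0.7,0,-0.8,1],[0,0,0,0.7,0,-0.8,1],[0,0,0,0.7,0,-0.8,1],[0,0,0,0.7,0,-0.8,1],[0,0,0,0,0,0,1],[0,0,0,0,0,0,1]]}}

```text
time: 15.75
tcp_pos: [0.469, 0.1461, 0.2393]
ee_rot: [[-0.981, 0.195, 0.003], [0.195, 0.981, -0.005], [-0.004, -0.004, -1.0]]
wrist_force: [0.4, -0.3, -1.0]
grip_width: 0.002
grip_force: 0.0
```

```bash
python3 - <<'E'
from h import *
where()
for n in("wrist","top"):
    im,d,P=cam(n);Q=(P-O)@C*1e3
    if n=="wrist": cv2.imwrite("pics/i.png",im)
    else: cv2.imwrite("pics/j.png",cv2.resize(im[95:265,90:300],None,fx=3.5,fy=3.5))
    H,S,V=cv2.split(cv2.cvtColor(im,cv2.COLOR_BGR2HSV))
    w=(H>3)&(H<25)&(S>60)&(abs(Q[...,2]-147)<5)&(Q[...,0]<3)&(Q[...,0]>-100)&(Q[...,1]<100)&(Q[...,1]>-140)
    for a in range(-110,95,40):
        g=Q[w&(abs(Q[...,1]-a)<12)]
        if len(g)>8: print(n,a,np.percentile(g[:,0],[5,50,95]).round(1),len(g))
E
```

```text
t 15.75 cab mm [-202.8   55.2  239.3] F cab [ 0.4 -0.2 -1. ] M [-0.   0.1  0. ] grip 0.0 J [-23.0, 6.0, 1.0, 109.0, 0.0, 65.0, 56.0] 
tool axes in cab
 [[-1.    -0.003  0.004]
 [-0.003  1.    -0.004]
 [-0.004 -0.004 -1.   ]]
top -110 [-25.4 -15.8  -4.6] 68
top -70 [-25.6 -16.5  -7.4] 63
top -30 [-25.8 -16.3  -7.1] 61
top 10 [-25.4 -15.8  -7.1] 59
top 50 [-25.4 -16.5  -7.4] 59
top 90 [-25.4 -16.5  -7.8] 43
```

View pics/i.png

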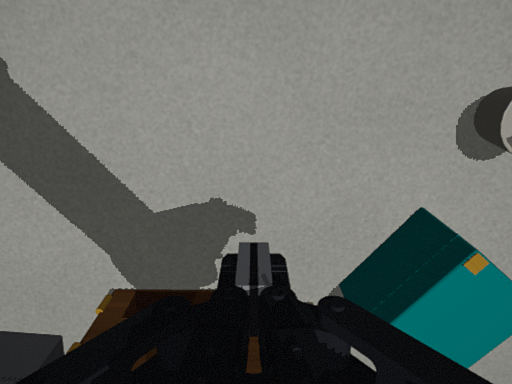

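View pics/j.png

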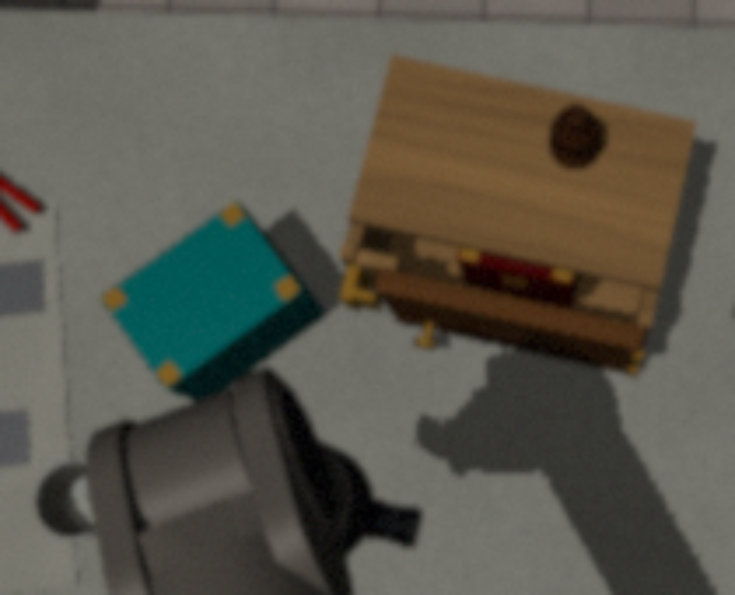

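The door's centre line is at x ≈ −16 mm along its whole width, so it is fully shut and stays so. The top view shows the free edge behind the brass keep (360,285), the casket inside, and the figure untouched on the roof. Handing in.

```bash
python3 -c "
from h import *
print(workorder.finish_job())"
```

```text
the job is handed in; nothing more can be done
None
```

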